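# Unwedge a transit rack and pile up its drive cartridges

## Robot

A 7-joint arm with a two-finger parallel gripper is mounted at the origin on the work surface. World frame = base frame: x ahead of the robot, y to its left, z up, the work surface at z = 0. Lengths are in m, angles in degrees, forces in N, time in s.
With the tool pointing down it reaches from about 0.425 to 1.025 m from the base axis. Payload 3.6 kg.
Tool frame: the origin (TCP) lies at the very end of the fingers, on their centre line; the grasp point (between the pads) lies 19 mm behind it; z points along the fingers, y is the line along which they close (so a half turn about z gives the same grasp; the last joint's range is limited). The gripper opens to 85 mm and grips with 20 to 120 N. Pads are 22 mm wide; open, the fingers measure 114 mm over their backs; the gripper's body (76 mm by 85 mm) begins 54 mm behind the grasp point. The pads swing forward as they close: fully open they stand 13 mm farther back than shut.
Start: joints at [-68.898, 33.873, 2.773, 92.16, -1.908, 54.013, -1.931], TCP at [0.323, 0.649, 0.231] pointing down, gripper open.
Joint ranges: [-153.93, 153.93], [-27.13, 128.08], [-72.61, 78.16], [10.71, 143.7], [-87.88, 267.88], [4.46, 118.87], [-176.78, 176.78]. Speed limits (degrees/s): [147.25, 147.25, 180, 180, 180, 180, 180].

## Interface

Orientations are given as [roll, pitch, yaw] about the fixed x, y, z axes, in that order (R = Rz(yaw) Ry(pitch) Rx(roll)).
In Python, from workcell import state, snapshot, finish_job gives the robot as it stands.
- The arm moves only by the tool step_arm, never from a script. Its argument "plan" is a list of rows, each a list of 7 numbers: the closure in counts, from 0 (fully open) to 255 (shut), then the shift along the tool's x, y, z in mm, then the turn, a rotation vector about the tool's x, y, z in degrees. A call has 1 to 8 rows; each row is the pose to reach, as a shift and turn from the pose commanded when the call began, along the tool's axes at that moment; what a row does not reach only later rows make up. A row lasts 1/10 s, in which the tool goes at most 50 mm and 8.59 degrees, less where a joint would pass 70% of its speed; a pose out of reach is approached as far as the arm can. A call with a gripper value outside its range is refused whole. The fingers move at their own pace and stop on an object; "newtons" is the grip in N (left out, the last holds). Time passes only in rows, so rows that repeat a pose let the fingers close. It gives the time, the measured TCP pose, the force, the opening and the grip force at its end, in the units of the state.
- state(): the state, without advancing time (a new reading comes with each control period).
- snapshot(name): name is "scene" or "top" or "wrist"; returns a dict with "img" (420x560x3 uint8, red, green, blue), "mtx" (3x3 intrinsics, pixels), "k1" (the pictures are not rectified: a ray, as slopes to the right and down, at radius r is drawn at 1 + k1 r^2 times it, then the intrinsics apply), "rvec" (rotation vector, rad) and "tvec" (3), from world to camera coordinates, as OpenCV has them; the wrist camera has in their place "mount" (4x4, takes a point from camera to tool coordinates, whose origin is the TCP and whose axes are the flange's). Camera axes: x right, y down, z forward; pixel columns grow to the right and rows downward; lengths in m; the calibration is good to about 2 mm. A picture is of the moment at which its call begins: read the wrist's pose just before it. There is no depth.
- finish_job(): hands the job in; it is judged then, once.
The state is a dict: "time": time; "joint_pos": joint angles; "dq": joint speeds; "tau": joint torques, N m; "eef_pos": TCP position; "orientation": TCP orientation; "contact_force": force on the tool from outside, world axes, zero at the start; "ft_torque": the same for the moment, N m; "finger_gap": opening from 0.0 (shut) to 1.0 (fully open); "finger_force": force on a finger pad.
Only numpy, scipy, OpenCV 4.12 (cv2) and the standard library are available. Lean on these libraries where they do the work, as an engineer would, in place of code of your own. Each camera call takes 0.05 s, during which the arm holds its last target. There are 200 camera calls.

## Task

Unpack the transit rack: work its jammed wooden wedge loose by rocking the tab from side to side along the rack, about a centimetre each way and at least twice to each side while the wedge is still well down in its slot, easing it up until it slides free, and lay the wedge down in the open tray. Then take out every cartridge and stack them flat, either face up, in one square pile on the small rubber plinth, flush with its edges. Leave the screwdriver, fan and mug where they are.

Things in the scene. Friction and masses are not known exactly. Their poses are not given: they have to be found in the camera images.
- rack: Transit rack fixed to the bench: aluminium plate 156 (x) by 316 (y) by 8 mm with four bays, centres at its x = 0, y = -126, -42, 42, 126 mm. Origin: on the bench under the middle of the bay row. Cartridges lie on the plate, long side along x, about 2 mm play; strips 28 mm wide, 5 mm high fill the 32 mm gaps between them; an 18 mm high lip (from the bench) stands at the -x end.
- slot (a point): Mouth of the wedge slot on the rack's +x side, at the rack's x = 76, y = 0 mm, 53 mm above the bench; axes as the rack's. Its fixed upright face is at the rack's x = 80 mm (a block 12 mm thick, 53 mm high); cheeks at y = +-28 mm leave the wedge 6 mm each side. The opposite, sloping face belongs to the sprung bar.
- bar (a joint): Grey sprung keeper bar, 300 mm long (rack's y), sliding along the rack's x. 0 m: held by the wedge, its lip overhanging the +x ends of all cartridges by 4 mm so that none can be lifted. A spring (32 N at 0, 8 N when back) squeezes the wedge and pushes the bar back by itself to 0.0075 m once the wedge is out, freeing the cartridges.
- bar_lip (a point): Middle of the top of the bar's lip, 35.5 mm above the bench. The cartridges end at the rack's x = 45 mm.
- wedge: Wooden wedge, 70 g, 108 mm long. Origin: middle of the underside of its thin end; z runs up to the tab. Wedge part 44 mm wide (y), 50 mm long, 8 mm thick at the thin end, 17 mm at the top (straight face x = +4 mm, sloping face to -x); then the tab, z = 50 to 108 mm, 12 mm thick (x = -8 to +4), 26 mm wide (y). Starts fully down in the slot, thin end 8 mm above the bench, axes along the rack's.
- wedge_tab (a point): Point in the wedge's tab 88 mm above its thin end (x = -2 mm): pinch it across the 12 mm thickness, not over 30 N, so that it can pivot between the fingers. A straight pull takes 20 to 40 N; a side pull of 10 to 20 N turns it in the plane of its broad faces, and while turning it comes up easily. A swing counts if this point is over 3 mm to one side of the rack's y = 0, the thin end still under 33 mm above the bench.
- wedge_mid (a point): Point in the middle of the wedge's length, 50 mm above its thin end (x = -2 mm).
- cart1: Drive cartridge: flat black box, 90 (its x) by 52 (its y) by 20 mm thick (z), pale metal panel on top, 160 g. Origin: centre of its underside. Starts flat in a bay of the rack, its top 28 mm above the bench. Three or four of the cartridges are present.
- cart2: Drive cartridge: flat black box, 90 (its x) by 52 (its y) by 20 mm thick (z), pale metal panel on top, 160 g. Origin: centre of its underside. Starts flat in a bay of the rack, its top 28 mm above the bench. Three or four of the cartridges are present.
- cart3: Drive cartridge: flat black box, 90 (its x) by 52 (its y) by 20 mm thick (z), pale metal panel on top, 160 g. Origin: centre of its underside. Starts flat in a bay of the rack, its top 28 mm above the bench. Three or four of the cartridges are present.
- cart4: Drive cartridge: flat black box, 90 (its x) by 52 (its y) by 20 mm thick (z), pale metal panel on top, 160 g. Origin: centre of its underside. Starts flat in a bay of the rack, its top 28 mm above the bench. Three or four of the cartridges are present.
- plinth: Black rubber plinth fixed to the bench, 90 (x) by 52 (y) by 12 mm high, the same outline as a cartridge, with a thin flat grey sheet around it. Origin: below its centre, on the bench.
- tray: Empty white open tray fixed to the bench, 150 (x) by 180 (y) by 24 mm high, walls and floor 4 to 5 mm. Origin: below its centre, on the bench.
- driver: Screwdriver lying on the bench, a bystander. Origin within it, on the bench.
- fan: Black cooling fan 80 x 80 x 25 mm lying on the bench, a bystander. Origin: centre of its underside.
- mug: White mug, 95 mm high, a bystander. Origin: centre of its underside.
Not all that is in view belongs to the job. Leave any orange or red look-alike of the cart2 alone.

How it is judged (in metres and radians):
On the way, in this order (a step that is already met when the one before it is completed fails the run):
1. the wedge, still well down in its slot, is rocked with its tab to the rack's +y side (y of wedge_tab in the frame of rack above 0.003 m and z of wedge in the frame of rack below 0.033 m).
2. then to the -y side, still in the slot (y of wedge_tab in the frame of rack below -0.003 m and z of wedge in the frame of rack below 0.033 m).
3. then to the +y side again, still in the slot (all of step 1).
4. the wedge is out and the keeper bar has sprung back (value of joint bar above 0.006 m and distance between wedge_mid and bar_lip above 0.07 m), for 0.1 s.
At the end, for the whole second after the job is handed in: Every cartridge present lies flat (0.06 rad), either face up, at rest over the plinth, centred within 6 mm and square within 0.1 rad: one pile; the wedge lies at rest in the tray, its mid-length point at least about 5 mm inside the outer walls and under 35 mm high (horizontal distance between each of cart1, cart2, cart3, cart4 and plinth below 0.006 m and angle between the x axis of each of cart1, cart2, cart3, cart4 and the x axis of plinth, either way round below 0.1 rad and angle between the z axis of each of cart1, cart2, cart3, cart4 and the z axis of plinth, either way round below 0.06 rad and linear speed of each of cart1, cart2, cart3, cart4, wedge below 0.03 m/s and height (world z) of each of cart1, cart2, cart3, cart4 above 0.008 m and x of wedge_mid in the frame of tray between -0.065 and 0.065 m and y of wedge_mid in the frame of tray between -0.08 and 0.08 m and z of wedge_mid in the frame of tray below 0.035 m); the robot touches nothing.
It fails at once if a bystander (screwdriver, fan or mug) is shifted by more than 30 mm (distance of any of driver, fan, mug from where it was at the start of the episode above 0.03 m).
Of cart1, cart2, cart3, cart4 only 3 to 4 are there at a start; the rules pass over those that are not, and their reading is None.
At some moment in a run one of cart1, cart2, cart3, cart4 may be knocked a few centimetres aside while the robot is not near it.
Once in a run the grip may slacken for a moment while it holds something.
It also fails if it takes over 210 s, if anything falls off the work surface, if the arm or the gripper's body presses on something with over 40 N, if the wrist force passes 120 N, or if a joint passes its speed limit or range.

## Working session

There is one attempt and no reset: what is moved stays moved. The work goes in short steps, Python scripts to look and compute and a tool call to move; the robot and the scene stay as the last step left them, time stands still between calls to the robot, and variables do not carry over. Pictures are saved under pics/ and viewed, at most 14 in all, crops included, and the job is handed in when it is done.

Besides the shell and the picture viewer there is one more tool, called as name([rows], argument=value, ...), one row to a line, values as JSON. step_arm: Moves the arm, as the interface text tells. Its arguments: {"type":"object","properties":{"plan":{"type":"array"},"newtons":{"type":"number"}},"required":["plan"]}

```bash
mkdir -p pics; ls; python3 - <<'E'
from workcell import state,snapshot
import cv2,pickle
print(state())
d={}
for n in ("scene","top"):
    s=snapshot(n); d[n]=s; cv2.imwrite(f"pics/{n}0.png",s["img"][:,:,::-1]); print(n,s["mtx"],s["k1"],s["rvec"],s["tvec"])
pickle.dump(d,open("d0.pkl","wb"))
E
```

```text
pics
{'time': 0.0, 'joint_pos': array([-68.89847493,  33.92658069,   2.76444072,  92.2360748 ,
        -1.90771636,  54.01388202,  -1.93087353]), 'dq': array([-0.04541612, -0.01725119,  0.14449833, -0.0399488 , -0.0261194 ,
       -0.00180219,  0.01407372]), 'tau': array([-1.08943841e-03, -5.48691452e+01,  1.54605813e+00, -1.98128825e+01,
        9.35125106e-03,  8.78008286e-03,  9.30098345e-07]), 'eef_pos': array([0.3226197 , 0.64833099, 0.23013107]), 'orientation': array([-1.79869634e+02,  5.91085837e-03,  1.53548509e+02]), 'contact_force': array([ 0.83464548, -0.30518394, -0.26457317]), 'ft_torque': array([-0.00488791,  0.05309602,  0.00661202]), 'finger_force': 0.0, 'finger_gap': 1.0017383511057483}
scene [[385.97874051   0.         278.92888094]
 [  0.         385.97874051 208.78129094]
 [  0.           0.           1.        ]] -0.0615264184113403 [ 1.54074484  2.02304363 -0.82302948] [ 0.13938656 -0.37372043  1.49009019]
top [[494.19469838   0.         293.05206402]
 [  0.         494.19469838 223.12887388]
 [  0.           0.           1.        ]] -0.13174721459697122 [ 2.10624897 -2.14531104  0.22054507] [0.03363872 0.63731677 1.09888715]
```

View pics/top0.png

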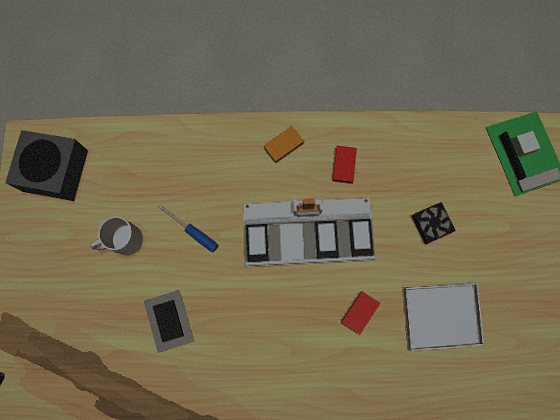

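View pics/scene0.png

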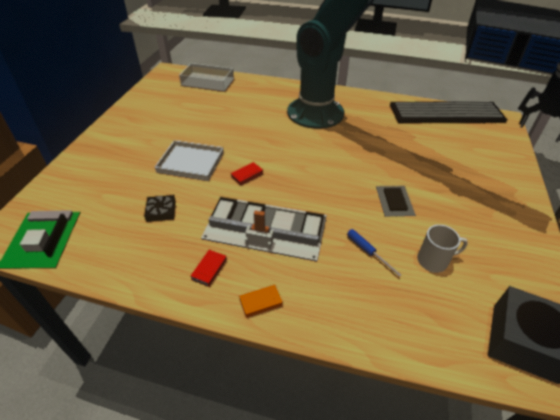

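The top view shows the rack at (309,232), with cartridges in bays at columns 258, 327 and 361 and the second bay empty. The wedge tab is at (308,204), the plinth at (168,321) and the tray at (443,317). The scene view agrees.

```bash
cat > h.py <<'E'
import numpy as np,cv2
from scipy.spatial.transform import Rotation as R
def cam(s,st=None):
    """R (cam->world), camera centre"""
    if "mount" in s:
        T=np.eye(4);T[:3,:3]=R.from_euler('xyz',st["orientation"],degrees=True).as_matrix();T[:3,3]=st["eef_pos"]
        C=T@np.array(s["mount"]);return C[:3,:3],C[:3,3]
    r=cv2.Rodrigues(np.array(s["rvec"],float))[0];return r.T,-r.T@np.array(s["tvec"])
def dist(s): return np.array([s["k1"],0,0,0,0],float)
def ray(s,uv,st=None):
    Rm,c=cam(s,st)
    p=cv2.undistortPoints(np.array(uv,float).reshape(-1,1,2),np.array(s["mtx"]),dist(s)).reshape(-1,2)
    return c,np.c_[p,np.ones(len(p))]@Rm.T
def plane(s,uv,z,st=None):
    c,d=ray(s,uv,st);return c+d*((z-c[2])/d[:,2])[:,None]
def proj(s,P,st=None):
    Rm,c=cam(s,st);r=Rm.T
    return cv2.projectPoints(np.array(P,float).reshape(-1,3),cv2.Rodrigues(r)[0],-r@c,np.array(s["mtx"]),dist(s))[0].reshape(-1,2)
def rect(pts):
    """centre, (long,short), angle of long side in deg (-90..90)"""
    (c,(w,h),a)=cv2.minAreaRect(np.float32(pts[:,:2]*1000))
    if h>w: w,h,a=h,w,a+90
    return np.array(c),(w,h),(a+90)%180-90
def blobs(mask,amin):
    return [c.reshape(-1,2) for c in cv2.findContours(mask.astype(np.uint8),cv2.RETR_EXTERNAL,cv2.CHAIN_APPROX_NONE)[0] if cv2.contourArea(c)>amin]
E
python3 - <<'E'
import pickle;from h import *
s=pickle.load(open("d0.pkl","rb"))["top"];im=s["img"].astype(int)
print("camC",cam(s)[1])
hsv=cv2.cvtColor(s["img"],cv2.COLOR_RGB2HSV).astype(int)
def win(m,x0,x1,y0,y1):
    k=np.zeros_like(m);k[y0:y1,x0:x1]=m[y0:y1,x0:x1];return k
v=hsv[...,2];sat=hsv[...,1]
for nm,m,z,a in [("plinth",win(v<60,140,200,280,360),.012,100),("sheet",win(sat<70,140,200,280,360),0.0,100),("tray",win((sat<45)&(v>90),395,490,275,355),.024,300),
  ("rack",win((sat<60),235,385,190,275),.01,300),("panels",win((sat<45)&(v>170),240,380,215,265),.028,50),("black",win(v<60,240,380,215,265),.028,50),("tab",win((sat>120)&(v>50),292,325,195,215),.116,20)]:
    for b in blobs(m,a):
        print(nm,b.min(0),b.max(0),rect(plane(s,b,z)))
c=s["img"][185:275,235:385,::-1]; c2=s["img"][280:360,140:200,::-1]
cv2.imwrite("pics/rackcrop.png",cv2.resize(c,None,fx=5,fy=5,interpolation=cv2.INTER_CUBIC))
E
```

```text
camC [0.41498296 0.03951602 1.20045193]
plinth [153 300] [183 341] (array([415.62164307, 324.56277466]), (90.62557983398438, 54.487159729003906), 16.558744430541992)
sheet [144 290] [193 352] (array([415.68664551, 326.49694824]), (130.40769958496094, 92.14867401123047), 16.917234420776367)
tray [406 283] [483 350] (array([ 412.65930176, -336.43933105]), (180.4403839111328, 150.27662658691406), -88.12560975551605)
rack [243 198] [375 266] (array([629.2958374 , -15.82647705]), (317.66259765625, 161.40151977539062), -88.16074895858765)
black [246 224] [268 261] (array([598.78973389, 109.57526398]), (90.26758575439453, 52.30620574951172), 1.2507745027542114)
black [314 221] [338 258] (array([604.26855469, -57.22849274]), (90.43718719482422, 53.77924728393555), 1.7121078968048096)
black [344 219] [373 256] (array([ 607.04205322, -137.31069946]), (91.37194061279297, 63.305755615234375), 4.22744083404541)
tab [298 198] [317 211] (array([669.61224365, -10.24795151]), (43.29951858520508, 28.749670028686523), -86.45749545097351)
```

View pics/rackcrop.png

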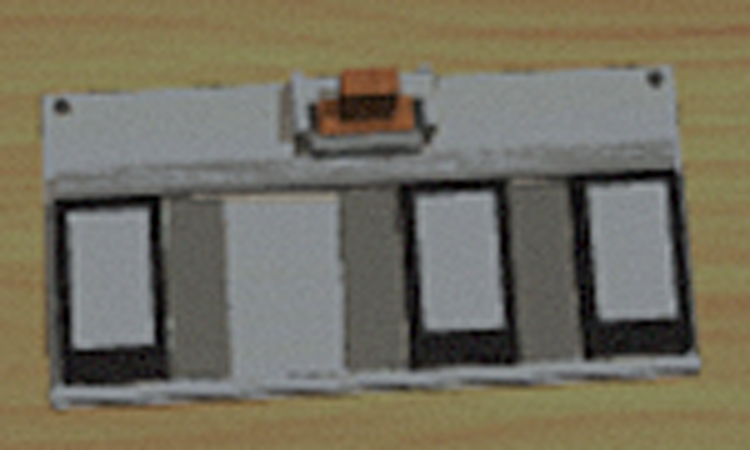

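```bash
cat >> h.py <<'E'
def go(x,y,z,yaw,st=None):
    """shift (mm) and turn (deg) in tool axes from measured pose to target pointing down"""
    if st is None:
        from workcell import state;st=state()
    A=R.from_euler('xyz',st["orientation"],degrees=True);B=R.from_euler('xyz',[180,0,yaw],degrees=True)
    print("t",round(st["time"],2),"pose",np.round(np.array(st["eef_pos"])*1000,1),np.round(st["orientation"],1),"F",np.round(st["contact_force"],1),"gap",round(st["finger_gap"],3))
    print("shift",np.round(A.inv().apply(np.array([x,y,z])-np.array(st["eef_pos"])*1000),1),"turn",np.round((A.inv()*B).as_rotvec(degrees=True),2))
E
python3 - <<'E'
import pickle;from h import *
D=pickle.load(open("d0.pkl","rb"));s=D["top"];q=D["scene"]
print("tabtop",plane(s,[[309,201.2]],.116))
hsv=cv2.cvtColor(q["img"],cv2.COLOR_RGB2HSV).astype(int)
m=(hsv[...,1]>110)&(hsv[...,0]<15)&(hsv[...,2]>40);k=np.zeros_like(m);k[203:235,245:275]=m[203:235,245:275]
for b in blobs(k,10): print(b.min(0),b.max(0),b.mean(0))
print("expect",proj(q,[[.677,-.0134,.116],[.677,-.0134,.058]]),proj(s,[[.677,-.0134,.116]]))
go(677,-13.4,200,91.85)
E
```

```text
tabtop [[ 0.67701075 -0.0142231   0.116     ]]
[251 210] [268 231] [259.671875 221.53125 ]
expect [[258.1740834  211.64674025]
 [258.90366585 227.34677557]] [[308.63590646 201.21040783]]
t 0.1 pose [322.7 648.4 230.2] [-179.9    0.   153.5] F [ 0.9 -0.   0.2] gap 0.996
shift [-612.  -434.6   31.2] turn [-0.1   0.07 61.7 ]
```

step_arm([
  [0,-306,-217,15,0,0,31],
  [0,-306,-217,15,0,0,31],
  [0,-306,-217,15,0,0,31],
  [0,-306,-217,15,0,0,31],
  [0,-306,-217,15,0,0,31],
  [0,-306,-217,15,0,0,31],
  [0,-306,-217,15,0,0,31],
  [0,-306,-217,15,0,0,31],
], newtons=25)

```text
time: 0.9
eef_pos: [0.5024, 0.3125, 0.216]
orientation: [-179.9, 0.2, 122.2]
contact_force: [0.3, -0.4, 0.1]
finger_gap: 0.998
finger_force: 0.0
```

```bash
python3 -c "
from h import *;go(677,-13.6,200,91.85)"
```

```text
t 0.9 pose [502.4 312.5 216. ] [-179.9    0.2  122.2] F [ 0.3 -0.4  0.1] gap 0.998
shift [-368.9  -25.8   17.1] turn [-3.000e-02  1.800e-01  3.033e+01]
```

step_arm([
  [120,-369,-26,17,0,0,30.4],
  [120,-369,-26,17,0,0,30.4],
  [120,-369,-26,17,0,0,30.4],
  [120,-369,-26,17,0,0,30.4],
  [120,-369,-26,17,0,0,30.4],
  [120,-369,-26,17,0,0,30.4],
  [120,-369,-26,17,0,0,30.4],
  [120,-369,-26,17,0,0,30.4],
])

```text
time: 1.7
eef_pos: [0.6783, -0.014, 0.1992]
orientation: [179.9, 0.2, 91.7]
contact_force: [0.6, -0.2, -0.2]
finger_gap: 0.527
finger_force: 0.0
```

```bash
python3 - <<'E'
from h import *;from workcell import *
import pickle
st=state();s=snapshot("wrist");pickle.dump((st,s),open("w1.pkl","wb"));cv2.imwrite("pics/w1.png",s["img"][:,:,::-1]);print(np.round(s["mount"],4),s["mtx"][0],s["k1"])
go(677,-13.6,77,91.85,st)
print(proj(s,[[.677,-.0138,.116]],st))
E
```

```text
[[-0.000e+00 -9.626e-01 -2.710e-01  7.020e-02]
 [ 1.000e+00 -1.000e-04  4.000e-04 -2.000e-04]
 [-4.000e-04 -2.710e-01  9.626e-01 -1.423e-01]
 [ 0.000e+00  0.000e+00  0.000e+00  1.000e+00]] [326.02751701   0.         275.03373057] 0.001418642049309695
t 1.7 pose [678.3 -14.  199.2] [179.9   0.2  91.7] F [ 0.6 -0.2 -0.2] gap 0.527
shift [  1.   -1.4 122.2] turn [ 0.07  0.25 -0.12]
[[273.24242769 211.68313456]]
```

View pics/w1.png

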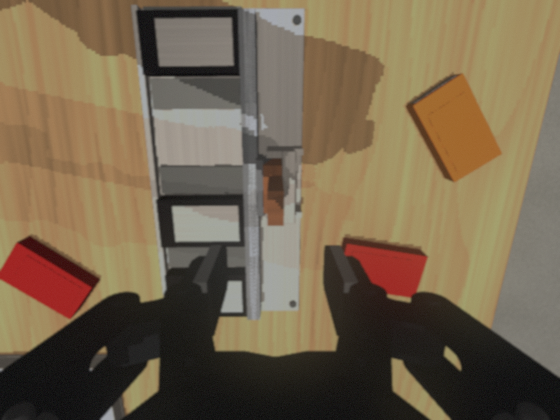

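The wrist view shows the tab top at about (275,210), the bar left of it, two cartridges at (208,222) and (225,297), and one at (195,42). The fingers straddle the tab at columns 215 and 340.

```bash
python3 - <<'E'
from h import *;import pickle
st,s=pickle.load(open("w1.pkl","rb"))
hsv=cv2.cvtColor(s["img"],cv2.COLOR_RGB2HSV).astype(int)
m=(hsv[...,1]>110)&(hsv[...,0]<14);sub=m[150:235,250:300]
for r in range(150,235,5):
    c=np.where(m[r,250:300])[0]+250
    print(r,(c.min(),c.max()) if len(c) else None,[int(x) for x in hsv[r,262:292:3,2]])
# cartridges in wrist image
for b in blobs((hsv[...,2]<45),300): print(b.min(0),b.max(0),rect(plane(s,b,.028,st)))
print(proj(s,[[.683,-.0006,.116],[.671,-.0266,.116],[.683,-.0266,.116],[.671,-.0006,.116]],st))
E
```

```text
150 None [105, 101, 77, 77, 77, 77, 78, 77, 78, 80]
155 None [64, 86, 104, 104, 106, 105, 103, 100, 114, 130]
160 (np.int64(275), np.int64(279)) [58, 53, 58, 61, 64, 64, 63, 99, 126, 129]
165 (np.int64(265), np.int64(280)) [73, 74, 74, 73, 73, 74, 76, 99, 126, 129]
170 (np.int64(264), np.int64(280)) [80, 87, 87, 87, 82, 88, 90, 101, 104, 119]
175 (np.int64(264), np.int64(280)) [98, 89, 87, 89, 76, 77, 78, 100, 105, 103]
180 (np.int64(264), np.int64(277)) [121, 140, 102, 63, 63, 62, 62, 86, 102, 137]
185 (np.int64(264), np.int64(268)) [118, 140, 88, 64, 65, 65, 67, 81, 95, 129]
190 (np.int64(264), np.int64(268)) [110, 139, 82, 70, 72, 71, 72, 79, 92, 147]
195 (np.int64(264), np.int64(282)) [101, 128, 91, 87, 86, 85, 82, 85, 120, 152]
200 (np.int64(264), np.int64(276)) [101, 130, 119, 119, 116, 81, 81, 106, 152, 151]
205 (np.int64(264), np.int64(280)) [100, 129, 127, 126, 126, 116, 87, 107, 158, 159]
210 (np.int64(264), np.int64(282)) [108, 129, 120, 118, 119, 119, 118, 133, 163, 164]
215 (np.int64(268), np.int64(282)) [108, 137, 131, 131, 129, 130, 129, 141, 162, 163]
220 (np.int64(269), np.int64(281)) [151, 161, 132, 128, 127, 128, 127, 144, 163, 163]
225 None [156, 162, 143, 138, 139, 140, 140, 149, 163, 163]
230 None [120, 162, 163, 163, 165, 162, 163, 161, 162, 163]
[  0 245] [559 419] (array([ 690.1652832 , -192.89700317]), (687.3915405273438, 231.13352966308594), 1.6103976964950562)
[158 195] [241 246] (array([604.42504883, -53.11507034]), (83.47595977783203, 54.446327209472656), 2.4173057079315186)
[137  10] [238  75] (array([599.28991699, 110.74494171]), (85.29073333740234, 51.81618881225586), 1.7739040851593018)
[[282.191825   194.24687339]
 [264.57153992 228.08743199]
 [280.90743911 228.543496  ]
 [265.35367898 193.75935218]]
```

step_arm([
  [120,1,-0.5,60,0,0.2,-0.1],
  [120,1,-0.5,110,0,0.2,-0.1],
  [120,1,-0.5,122,0,0.2,-0.1],
  [120,1,-0.5,122,0,0.2,-0.1],
  [255,1,-0.5,122,0,0.2,-0.1],
  [255,1,-0.5,122,0,0.2,-0.1],
  [255,1,-0.5,122,0,0.2,-0.1],
  [255,1,-0.5,122,0,0.2,-0.1],
], newtons=28)

```text
time: 2.55
eef_pos: [0.6784, -0.0057, 0.0795]
orientation: [179.7, -0.2, 92.2]
contact_force: [1.4, -0.2, 3.7]
finger_gap: 0.134
finger_force: 32.2
```

```bash
python3 - <<'E'
from h import *;go(677,-13.6,77,91.85);from workcell import *
print(state())
s=snapshot("wrist");cv2.imwrite("pics/w2.png",s["img"][:,:,::-1])
E
```

```text
t 2.55 pose [678.4  -5.7  79.5] [179.7  -0.2  92.2] F [ 1.4 -0.2  3.7] gap 0.134
shift [-7.9 -1.7  2.5] turn [ 0.26 -0.2   0.37]
{'time': 2.55, 'joint_pos': array([-13.71951072,  41.86052591,  15.84876622, 104.45981509,
       -18.44003128,  35.93765469,  15.4975635 ]), 'dq': array([-0.03914012,  0.10175904, -0.15205653,  0.00331712, -0.03806025,
        0.13234201,  0.07249513]), 'tau': array([ -0.05381052, -52.26470947,   4.91485253, -12.05554873,
         0.10593574,   0.12193399,   0.12410784]), 'eef_pos': array([ 0.67836262, -0.0056559 ,  0.07950777]), 'orientation': array([179.73729701,  -0.1963223 ,  92.22026086]), 'contact_force': array([ 1.39779756, -0.17403087,  3.69036528]), 'ft_torque': array([-0.08413373,  0.00907932, -0.13314311]), 'finger_force': 32.20521032810211, 'finger_gap': 0.1340957629317852}
```

View pics/w2.png

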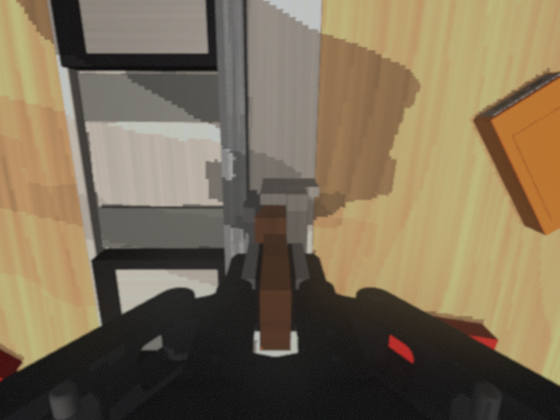

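The tab is gripped at (275,300), but about 8 mm off centre because my earlier reading was taken before the arm settled. I'll regrip.

step_arm([
  [150,0,0,0,0,0,0],
  [150,0,0,0,0,0,0],
  [150,-8,-0.5,2,0,0,0],
  [150,-8,-0.5,2,0,0,0],
  [150,-8,-0.5,2,0,0,0],
  [150,-8,-0.5,2,0,0,0],
])

```text
time: 3.2
eef_pos: [0.676, -0.0137, 0.0751]
orientation: [-180.0, -0.2, 92.2]
contact_force: [0.5, -0.0, -0.1]
finger_gap: 0.409
finger_force: 0.0
```

```bash
python3 -c "
from h import *;go(678,-13.6,77,91.85)"
```

```text
t 3.2 pose [676.  -13.7  75.1] [-180.    -0.2   92.2] F [ 0.5 -0.  -0.1] gap 0.409
shift [ 0.   2.  -1.9] turn [-0.03 -0.2   0.38]
```

step_arm([
  [150,0,2,-2,0,0,0],
  [150,0,2,-2,0,0,0],
  [255,0,2,-2,0,0,0],
  [255,0,2,-2,0,0,0],
  [255,0,2,-2,0,0,0],
  [255,0,2,-2,0,0,0],
  [255,0,2,-2,0,0,0],
], newtons=28)

```text
time: 3.9
eef_pos: [0.6786, -0.0134, 0.0774]
orientation: [179.9, -0.2, 92.2]
contact_force: [1.8, 0.5, 0.9]
finger_gap: 0.137
finger_force: 31.6
```

step_arm([
  [255,4,0,0,0,0,0],
  [255,8,0,-1,0,0,0],
  [255,11,0,-2,0,0,0],
  [255,11,0,-3,0,0,0],
  [255,11,0,-3,0,0,0],
])

```text
time: 4.4
eef_pos: [0.6784, -0.008, 0.0796]
orientation: [179.9, 0.2, 92.1]
contact_force: [3.9, -6.6, -5.8]
finger_gap: 0.139
finger_force: 30.5
```

step_arm([
  [255,3,0,-1,0,0,0],
  [255,3,0,-2,0,0,0],
  [255,3,0,-2,0,0,0],
])

```text
time: 4.7
eef_pos: [0.6783, -0.0046, 0.0814]
orientation: [179.9, 0.2, 92.1]
contact_force: [4.1, -6.7, -6.9]
finger_gap: 0.134
finger_force: 30.4
```

step_arm([
  [255,-6,0,0,0,0,0],
  [255,-12,0,-1,0,0,0],
  [255,-18,0,-2,0,0,0],
  [255,-24,0,-3,0,0,0],
  [255,-28,0,-4,0,0,0],
  [255,-28,0,-4,0,0,0],
  [255,-28,0,-4,0,0,0],
])

```text
time: 5.4
eef_pos: [0.6787, -0.0218, 0.0859]
orientation: [-180.0, -0.6, 92.5]
contact_force: [1.8, 5.4, -1.9]
finger_gap: 0.132
finger_force: 31.0
```

step_arm([
  [255,6,0,0,0,0,0],
  [255,12,0,-1,0,0,0],
  [255,18,0,-2,0,0,0],
  [255,24,0,-3,0,0,0],
  [255,27,0,-3,0,0,0],
  [255,27,0,-3,0,0,0],
  [255,27,0,-3,0,0,0],
])

```text
time: 6.1
eef_pos: [0.6783, -0.006, 0.09]
orientation: [179.9, 0.2, 92.1]
contact_force: [2.7, -6.0, -0.8]
finger_gap: 0.134
finger_force: 31.1
```

```bash
python3 - <<'E'
from h import *;from workcell import *
s=snapshot("wrist");a=s["img"][180:380,200:360,::-1];cv2.imwrite("pics/w3.png",cv2.resize(a,None,fx=2.8,fy=2.8))
q=snapshot("scene");b=q["img"][170:270,190:340,::-1];cv2.imwrite("pics/s3.png",cv2.resize(b,None,fx=5,fy=5,interpolation=cv2.INTER_CUBIC))
E
```

```text
(no output)
```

View pics/s3.png

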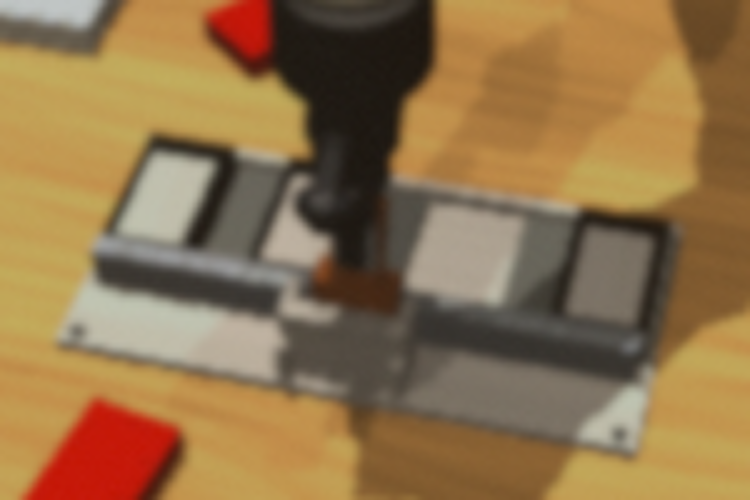

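The scene crop shows the wedge tilted and about a centimetre up at (355,280). Rocking works, so I'll swing to −y again.

step_arm([
  [255,-6,0,0,0,0,0],
  [255,-12,0,0,0,0,0],
  [255,-18,0,-1,0,0,0],
  [255,-24,0,-1,0,0,0],
  [255,-28,0,-2,0,0,0],
  [255,-28,0,-2,0,0,0],
  [255,-28,0,-2,0,0,0],
])

```text
time: 6.9
eef_pos: [0.6788, -0.0234, 0.0915]
orientation: [-180.0, -0.6, 92.4]
contact_force: [1.1, 6.0, 1.4]
finger_gap: 0.133
finger_force: 31.4
```

step_arm([
  [255,6,0,0,0,0,0],
  [255,12,0,-1,0,0,0],
  [255,18,0,-2,0,0,0],
  [255,24,0,-4,0,0,0],
  [255,28,0,-5,0,0,0],
  [255,28,0,-6,0,0,0],
  [255,28,0,-6,0,0,0],
])

```text
time: 7.6
eef_pos: [0.6781, -0.0041, 0.0968]
orientation: [179.9, 0.1, 92.1]
contact_force: [3.6, -3.6, -6.1]
finger_gap: 0.132
finger_force: 30.1
```

step_arm([
  [255,-6,0,-1,0,0,0],
  [255,-12,0,-3,0,0,0],
  [255,-18,0,-5,0,0,0],
  [255,-24,0,-7,0,0,0],
  [255,-24,0,-9,0,0,0],
  [255,-18,0,-11,0,0,0],
  [255,-14,0,-13,0,0,0],
])

```text
time: 8.3
eef_pos: [0.6783, -0.018, 0.1098]
orientation: [180.0, 0.1, 92.2]
contact_force: [5.0, -4.7, -8.9]
finger_gap: 0.139
finger_force: 28.5
```

step_arm([
  [255,2,0,-5,0,0,0],
  [255,4,0,-12,0,0,0],
  [255,4,0,-20,0,0,0],
  [255,4,0,-35,0,0,0],
  [255,4,0,-60,0,0,0],
  [255,4,0,-90,0,0,0],
  [255,4,0,-110,0,0,0],
  [255,4,0,-110,0,0,0],
])

```text
time: 9.1
eef_pos: [0.68, -0.0111, 0.2253]
orientation: [179.6, -0.2, 92.3]
contact_force: [-0.0, 0.1, -1.0]
finger_gap: 0.134
finger_force: 29.7
```

```bash
python3 - <<'E'
from h import *;from workcell import *
q=snapshot("scene");b=q["img"][120:270,150:340,::-1];cv2.imwrite("pics/s4.png",cv2.resize(b,None,fx=4,fy=4,interpolation=cv2.INTER_CUBIC))
go(413,-336,240,91.85)
E
```

```text
t 9.15 pose [678.7 -10.9 223.1] [179.8  -0.2  92.3] F [-0.1  1.2 -0.9] gap 0.136
shift [-314.3 -278.3  -19.2] turn [ 0.2  -0.24  0.41]
```

View pics/s4.png

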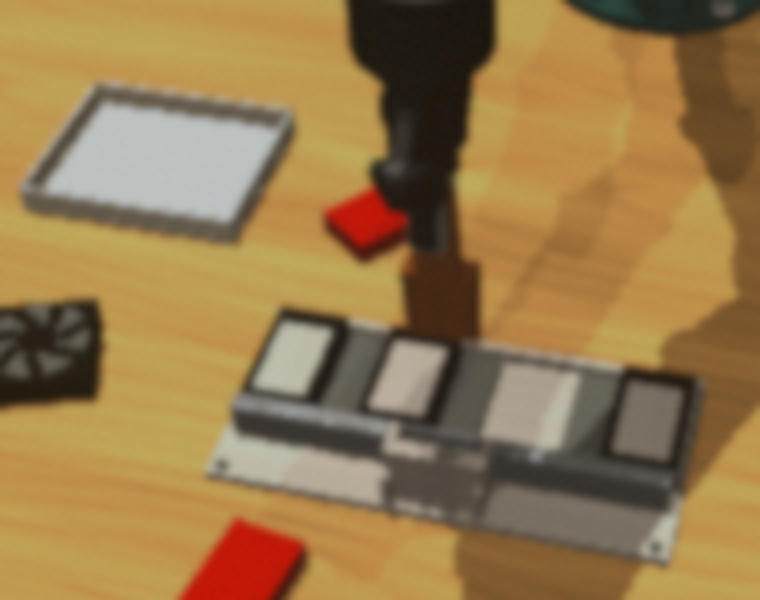

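The wedge hangs free in the gripper at (440,300) and the bar is back. I'll carry it to the tray, tilting it on the way.

step_arm([
  [255,-45,-40,-15,0,0,0],
  [255,-90,-80,-15,0,0,0],
  [255,-125,-110,-15,0,0,0],
  [255,-160,-140,-15,0,0,0],
  [255,-195,-172,-15,0,0,0],
  [255,-230,-205,-15,0,0,0],
  [255,-265,-235,-15,0,0,0],
  [255,-290,-258,-15,0,0,0],
], newtons=40)

```text
time: 9.95
eef_pos: [0.4281, -0.3123, 0.2337]
orientation: [-179.9, -0.3, 92.1]
contact_force: [1.0, -0.5, -1.1]
finger_gap: 0.136
finger_force: 42.0
```

step_arm([
  [255,-24,-20,0,0,8,0],
  [255,-27,-20,0,0,16,0],
  [255,-27,-20,0,0,24,0],
  [255,-27,-20,0,0,32,0],
  [255,-27,-20,0,0,40,0],
  [255,-27,-20,0,0,48,0],
  [255,-27,-20,0,0,48,0],
  [255,-27,-20,0,0,48,0],
])

```text
time: 10.75
eef_pos: [0.4121, -0.3383, 0.2331]
orientation: [-179.8, -48.3, 92.1]
contact_force: [0.2, 0.4, 0.0]
finger_gap: 0.134
finger_force: 42.0
```

```bash
python3 - <<'E'
from h import *;from workcell import *
st=state();A=R.from_euler('xyz',st["orientation"],degrees=True)
print(st["time"],st["eef_pos"],st["orientation"],st["finger_gap"],"toolz",A.apply([0,0,1]))
print(A.inv().apply(np.array([413,-339,90])-st["eef_pos"]*1000))
q=snapshot("scene");b=q["img"][40:240,110:340,::-1];cv2.imwrite("pics/s5.png",cv2.resize(b,None,fx=3,fy=3,interpolation=cv2.INTER_CUBIC))
E
```

```text
10.75 [ 0.41208512 -0.3383022   0.23306212] [-179.83205761  -48.26793345   92.08603676] 0.13442208465808486 toolz [-0.03009328  0.74566131 -0.66564526]
[-107.24871696    1.16640584   94.68076701]
```

View pics/s5.png

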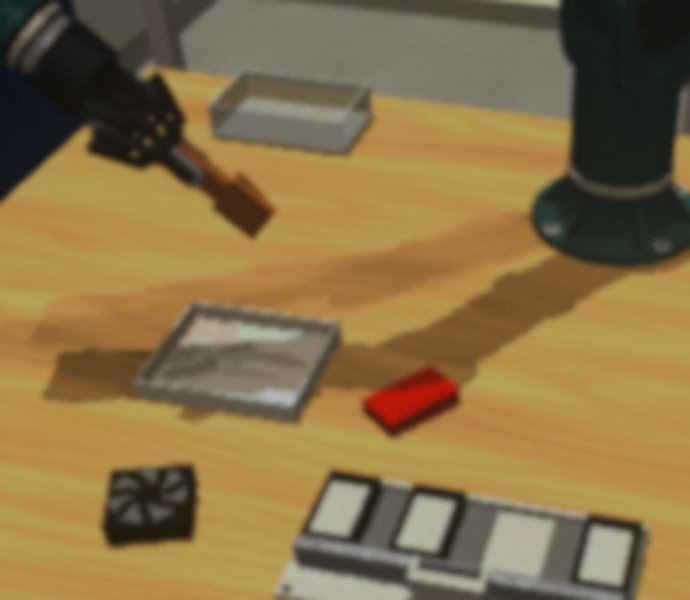

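The wedge is held tilted over the tray, with its thin end at (255,215) in the crop. I'll lower it now.

step_arm([
  [255,-30,0,27,0,0,0],
  [255,-65,1,58,0,0,0],
  [255,-100,1,89,0,0,0],
  [255,-112,1,100,0,0,0],
  [255,-118,1,105,0,0,0],
  [255,-120,1,107,0,0,0],
  [255,-120,1,107,0,0,0],
])

```text
time: 11.5
eef_pos: [0.4144, -0.3395, 0.075]
orientation: [179.8, -48.1, 92.4]
contact_force: [-0.4, -0.8, -0.5]
finger_gap: 0.132
finger_force: 42.0
```

step_arm([
  [255,-4,0,3,0,0,0],
  [255,-6,0,5,0,0,0],
  [255,-6,0,5,0,0,0],
  [190,-6,0,5,0,0,0],
  [150,-6,0,5,0,0,0],
  [130,-6,0,5,0,0,0],
  [130,-6,0,5,0,0,0],
  [130,-6,0,5,0,0,0],
])

```text
time: 12.3
eef_pos: [0.4137, -0.3392, 0.0656]
orientation: [180.0, -48.2, 92.2]
contact_force: [1.0, -1.0, 0.3]
finger_gap: 0.491
finger_force: 0.0
```

step_arm([
  [130,0,0,-30,0,0,0],
  [130,0,0,-60,0,0,0],
  [130,0,0,-90,0,0,0],
  [130,20,0,-120,0,0,0],
  [130,60,0,-150,0,0,0],
  [130,60,0,-150,0,0,0],
])

```text
time: 12.9
eef_pos: [0.4181, -0.4137, 0.2162]
orientation: [179.4, -47.8, 92.6]
contact_force: [0.4, -0.7, 0.3]
finger_gap: 0.489
finger_force: 0.0
```

```bash
python3 - <<'E'
from h import *;from workcell import *
go(413,-260,250,2)
q=snapshot("top");b=q["img"][180:360,230:500,::-1];cv2.imwrite("pics/t6.png",cv2.resize(b,None,fx=2.9,fy=2.9,interpolation=cv2.INTER_CUBIC))
E
```

```text
t 12.9 pose [ 418.1 -413.7  216.2] [179.4 -47.8  92.6] F [ 0.4 -0.7  0.3] gap 0.489
shift [128.4   1.1  91.1] turn [-37.12 -37.57  84.63]
```

View pics/t6.png

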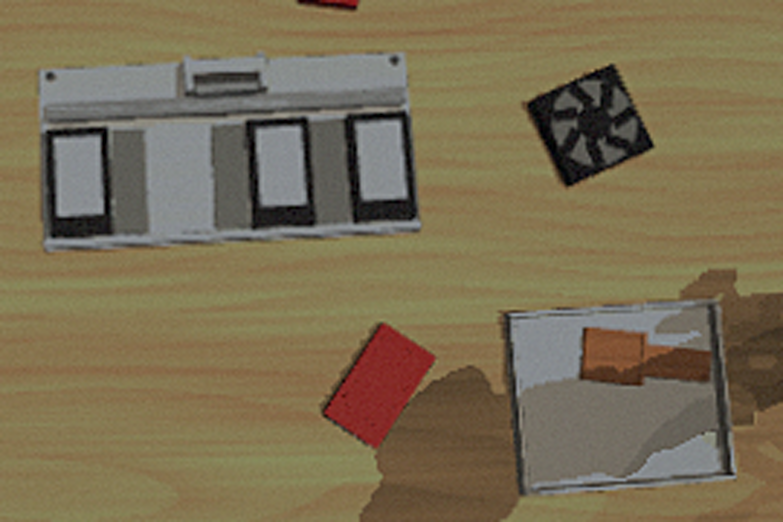

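The wedge lies flat in the tray with its middle at (645,357) in the crop, well inside the walls. The bar is back and the cartridges are unmoved, so I'll straighten the tool and go to the right-hand cartridge.

step_arm([
  [100,16,21,14,0,-8,0],
  [100,32,42,29,0,-16,0],
  [100,48,63,43,0,-24,0],
  [100,64,84,58,0,-32,0],
  [100,80,105,72,0,-40,0],
  [100,96,126,87,0,-47.9,0],
  [100,96,126,87,0,-47.9,0],
], newtons=40)

```text
time: 13.65
eef_pos: [0.5438, -0.2615, 0.2226]
orientation: [179.9, -0.7, 93.6]
contact_force: [1.0, 0.9, -0.0]
finger_gap: 0.609
finger_force: 0.0
```

```bash
python3 -c "
from h import *;go(607.6,-141.7,160,181.85)"
```

```text
t 13.65 pose [ 543.8 -261.5  222.6] [179.9  -0.7  93.6] F [ 1.   0.9 -0. ] gap 0.609
shift [114.8  71.1  64. ] turn [  0.57  -0.49 -88.24]
```

step_arm([
  [75,14,9,8,0,0,-8],
  [75,28,18,16,0,0,-16],
  [75,43,27,24,0,0,-24],
  [75,57,36,32,0,0,-32],
  [75,71,45,40,0,0,-40],
  [75,86,54,48,0,0,-48],
  [75,100,62,56,0,0,-56],
  [75,115,71,60,0,0,-64],
])

```text
time: 14.45
eef_pos: [0.6023, -0.1588, 0.1624]
orientation: [179.7, -0.4, 156.6]
contact_force: [0.1, -0.0, -0.3]
finger_gap: 0.702
finger_force: 0.0
```

step_arm([
  [75,0,0,0,0,0,-8],
  [75,0,0,0,0,0,-16],
  [75,0,0,0,0,0,-24],
  [75,0,0,0,0,0,-24],
  [75,0,0,0,0,0,-24],
])

```text
time: 14.95
eef_pos: [0.6029, -0.1596, 0.1636]
orientation: [179.6, -0.1, -180.0]
contact_force: [0.1, 0.3, 0.6]
finger_gap: 0.703
finger_force: 0.0
```

```bash
cat >> h.py <<'E'
def look(name,z,win,amin=300,thr=45):
    """wrist picture; dark blobs seen as rectangles in the plane z"""
    from workcell import state,snapshot
    st=state();s=snapshot("wrist");cv2.imwrite(f"pics/{name}.png",s["img"][:,:,::-1])
    m=s["img"].max(2)<thr;k=np.zeros_like(m);x0,x1,y0,y1=win;k[y0:y1,x0:x1]=m[y0:y1,x0:x1]
    for b in blobs(k,amin):
        c,wh,a=rect(plane(s,b,z,st));print(b.min(0),b.max(0),"centre",np.round(c,1),"size",np.round(wh,1),"ang",round(a,2))
    return st,s
E
python3 - <<'E'
from h import *
st,s=look("w7",.028,(0,560,0,420))
go(607.6,-141.7,20,181.85,st)
print(proj(s,[[.6076,-.1417,.028],[.6526,-.1157,.028],[.5626,-.1677,.028]],st))
E
```

```text
[  0 249] [559 419] centre [ 755.1 -149.6] size [606.  199.5] ang 89.68
[ 35 176] [157 281] centre [ 637.7 -316.6] size [87.  75.4] ang -67.68
[355 150] [404 242] centre [614.3 -78.4] size [94.4 37.4] ang 29.44
[531 140] [559 235] centre [599.2  82.2] size [86. 19.] ang 2.28
t 14.95 pose [ 602.9 -159.6  163.6] [ 1.796e+02 -1.000e-01 -1.800e+02] F [0.1 0.3 0.6] gap 0.703
shift [ -5.   17.  143.7] turn [ 0.36 -0.12 -1.8 ]
[[292.60117774 198.67695398]
 [320.11286612 245.97815139]
 [262.64081564 147.1625287 ]]
```

View pics/w7.png

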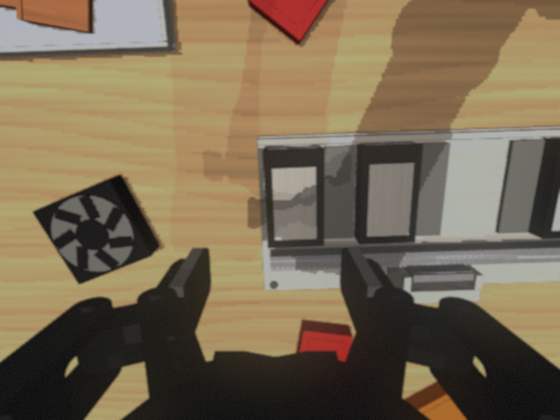

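The wrist view shows the target cartridge at columns 265–323 and rows 148–247, matching its predicted corners (263,147) and (320,246). I'll go down on it.

step_arm([
  [62,-5,18,40,0.3,0,-1.8],
  [62,-5,18,80,0.3,0,-1.8],
  [62,-5,18,115,0.3,0,-1.8],
  [62,-5,18,130,0.3,0,-1.8],
  [62,-5,18,140,0.3,0,-1.8],
  [62,-5,18,145,0.3,0,-1.8],
  [62,-5,18,145,0.3,0,-1.8],
  [62,-5,18,145,0.3,0,-1.8],
])

```text
time: 15.8
eef_pos: [0.6098, -0.1409, 0.0209]
orientation: [-180.0, 0.1, -178.0]
contact_force: [0.2, 0.1, 0.1]
finger_gap: 0.758
finger_force: 0.0
```

```bash
python3 -c "
from h import *;go(607.6,-141,12,181.85)"
```

```text
t 15.8 pose [ 609.8 -140.9   20.9] [-1.80e+02  1.00e-01 -1.78e+02] F [0.2 0.1 0.1] gap 0.758
shift [ 2.2 -0.   8.9] turn [-0.03  0.13  0.16]
```

step_arm([
  [62,2,0,4,0,0,0],
  [62,2,0,7,0,0,0],
  [62,2,0,7,0,0,0],
  [120,2,0,7,0,0,0],
  [150,2,0,7,0,0,0],
  [150,2,0,7,0,0,0],
  [150,2,0,7,0,0,0],
], newtons=45)

```text
time: 16.5
eef_pos: [0.607, -0.1407, 0.013]
orientation: [-180.0, 0.0, -178.0]
contact_force: [0.2, -0.2, 3.6]
finger_gap: 0.597
finger_force: 48.3
```

step_arm([
  [255,0,0,-5,0,0,0],
  [255,0,0,-15,0,0,0],
  [255,0,0,-40,0,0,0],
  [255,0,0,-80,0,0,0],
  [255,0,0,-120,0,0,0],
  [255,0,0,-140,0,0,0],
  [255,0,0,-140,0,0,0],
  [255,0,0,-140,0,0,0],
], newtons=60)

```text
time: 17.3
eef_pos: [0.6062, -0.1405, 0.1526]
orientation: [180.0, -0.0, -178.0]
contact_force: [0.5, 0.5, -1.8]
finger_gap: 0.592
finger_force: 63.4
```

```bash
python3 -c "
from h import *;go(415.6,325.8,150,196.7)"
```

```text
t 17.3 pose [ 606.2 -140.5  152.6] [ 180.   -0. -178.] F [ 0.5  0.5 -1.8] gap 0.592
shift [173.8 472.8   2.7] turn [ 0.000e+00 -1.000e-02 -1.466e+01]
```

step_arm([
  [255,12,33,0,0,0,-1],
  [255,27,73,0,0,0,-3],
  [255,43,116,0,0,0,-5],
  [255,58,158,0,0,0,-6],
  [255,74,200,0,0,0,-8],
  [255,89,242,0,0,0,-9],
  [255,104,284,0,0,0,-10],
  [255,120,326,0,0,0,-11],
])

```text
time: 18.1
eef_pos: [0.473, 0.1818, 0.1508]
orientation: [-180.0, -0.2, -166.9]
contact_force: [0.5, 0.9, -1.8]
finger_gap: 0.593
finger_force: 63.3
```

step_arm([
  [255,14,38,0,0,0,-1],
  [255,28,76,0,0,0,-2],
  [255,42,115,10,0,0,-3],
  [255,50,137,30,0,0,-3.6],
  [255,54,147,60,0,0,-3.6],
  [255,54,147,60,0,0,-3.6],
  [255,54,147,60,0,0,-3.6],
  [255,54,147,60,0,0,-3.6],
])

```text
time: 18.9
eef_pos: [0.3902, 0.3108, 0.093]
orientation: [-180.0, 0.0, -163.5]
contact_force: [0.2, 0.6, -0.9]
finger_gap: 0.588
finger_force: 63.3
```

```bash
python3 - <<'E'
from h import *
st,s=look("w8",.012,(0,560,0,420))
go(415.6,325.8,17,196.7,st)
E
```

```text
[  0 173] [559 419] centre [466.7 338.7] size [487.7 217.6] ang -73.42
t 18.9 pose [390.2 310.8  93. ] [-180.     0.  -163.5] F [ 0.2  0.6 -0.9] gap 0.588
shift [-28.5   7.2  76. ] turn [-0.04  0.01 -0.17]
```

View pics/w8.png

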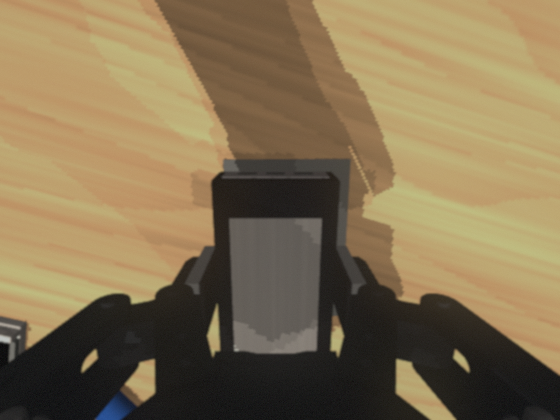

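The cartridge is held squarely at columns 213–339, with its near edge at row 178, short of the plinth. I'll measure its offset in the grip and correct.

```bash
cat >> h.py <<'E'
def held(st,s,off=15):
    """front edge of the held cartridge (top face 'off' mm above TCP) in tool axes, mm"""
    z=st["eef_pos"][2]+off/1000
    A=R.from_euler('xyz',st["orientation"],degrees=True)
    out=[]
    g=s["img"].max(2).astype(int)
    for c in (235,255,275,295,315):
        col=g[140:215,c]; d=np.diff(cv2.GaussianBlur(col.astype(np.float32).reshape(-1,1),(1,3),0).ravel())
        out.append((c,[int(x) for x in col[20:60:2]]))
    return out
E
python3 - <<'E'
from h import *;import pickle
from workcell import *
st=state();s=snapshot("wrist")
for o in held(st,s): print(o)
A=R.from_euler('xyz',st["orientation"],degrees=True)
for uv in ([[215,178],[337,178]],[[215,181],[337,181]]):
    P=plane(s,uv,st["eef_pos"][2]+.015,st);print(uv,np.round(A.inv().apply((P-st["eef_pos"])*1000),1))
go(415.6,325.8,17,196.7,st)
E
```

```text
(235, [74, 73, 94, 99, 103, 97, 71, 65, 79, 60, 30, 37, 36, 38, 34, 39, 37, 37, 35, 37])
(255, [63, 63, 64, 61, 63, 64, 51, 56, 77, 60, 33, 34, 32, 36, 37, 34, 34, 35, 33, 36])
(275, [63, 62, 62, 62, 64, 61, 50, 54, 72, 54, 32, 34, 35, 33, 32, 34, 32, 34, 33, 34])
(295, [68, 71, 70, 65, 67, 69, 53, 55, 73, 58, 32, 34, 31, 31, 32, 35, 33, 30, 33, 33])
(315, [73, 72, 72, 72, 72, 70, 66, 64, 75, 62, 36, 36, 37, 36, 38, 36, 34, 37, 37, 36])
[[215, 178], [337, 178]] [[ 43.1 -22.3 -15. ]
 [ 43.1  26.1 -15.1]]
[[215, 181], [337, 181]] [[ 41.9 -22.3 -15. ]
 [ 41.9  26.2 -15.1]]
t 18.95 pose [390.6 311.   93.3] [-1.800e+02  1.000e-01 -1.635e+02] F [ 0.2  0.1 -1.4] gap 0.59
shift [-28.1   7.1  76.3] turn [-0.01  0.06 -0.19]
```

step_arm([
  [255,-27,7,0,0,0,-0.2],
  [255,-27,7,20,0,0,-0.2],
  [255,-27,7,45,0,0,-0.2],
  [255,-27,7,60,0,0,-0.2],
  [255,-27,7,66,0,0,-0.2],
  [255,-27,7,66,0,0,-0.2],
  [255,-27,7,66,0,0,-0.2],
])

```text
time: 19.7
eef_pos: [0.414, 0.3266, 0.0275]
orientation: [180.0, 0.1, -163.2]
contact_force: [-0.1, -0.5, -1.3]
finger_gap: 0.588
finger_force: 63.3
```

```bash
python3 - <<'E'
from h import *
from workcell import *
s=snapshot("top");b=s["img"][270:370,120:220,::-1];cv2.imwrite("pics/t9.png",cv2.resize(b,None,fx=5,fy=5,interpolation=cv2.INTER_CUBIC))
go(416.5,325.8,17,196.7)
E
```

```text
t 19.75 pose [414.  326.7  27.6] [ 1.800e+02  1.000e-01 -1.632e+02] F [ 0.1 -0.3 -1.2] gap 0.589
shift [-2.1 -1.6 10.6] turn [0.05 0.1  0.11]
```

step_arm([
  [255,0,-1,5,0,0,0],
  [255,0,-1,9,0,0,0],
  [255,0,-1,10,0,0,0],
  [255,0,-1,11,0,0,0],
  [255,0,-1,11,0,0,0],
])

```text
time: 20.25
eef_pos: [0.4136, 0.3254, 0.017]
orientation: [-180.0, 0.0, -163.2]
contact_force: [-1.9, -1.9, 13.0]
finger_gap: 0.592
finger_force: 65.0
```

step_arm([
  [120,0,0,-1,0,0,0],
  [80,0,0,-1,0,0,0],
  [62,0,0,-1,0,0,0],
  [62,0,0,-1,0,0,0],
  [62,0,0,-30,0,0,0],
  [62,0,0,-70,0,0,0],
  [62,0,0,-110,0,0,0],
  [62,0,0,-145,0,0,0],
])

```text
time: 21.05
eef_pos: [0.4135, 0.3254, 0.1622]
orientation: [180.0, 0.0, -163.2]
contact_force: [0.6, 0.1, -0.2]
finger_gap: 0.758
finger_force: 0.0
```

step_arm([
  [62,50,0,-5,0,0,0],
  [62,50,0,-5,0,0,0],
  [62,50,0,-5,0,0,0],
  [62,50,0,-5,0,0,0],
])

```text
time: 21.45
eef_pos: [0.3662, 0.3112, 0.1655]
orientation: [180.0, 0.0, -163.2]
contact_force: [0.4, -0.0, -0.3]
finger_gap: 0.758
finger_force: 0.0
```

```bash
python3 - <<'E'
from h import *
st,s=look("w10",.032,(0,560,0,420),200,50)
print("plinth exp",proj(s,[[.4156,.3258,.032]],st))
go(604.9,-57.2,150,181.85,st)
E
```

```text
[  0 250] [559 419] centre [510.  361.3] size [602.5 197.4] ang -73.16
[246 191] [304 290] centre [410.1 325.7] size [96.4 51.2] ang 16.32
plinth exp [[272.96209144 248.00497231]]
t 21.45 pose [366.2 311.2 165.5] [ 180.     0.  -163.2] F [ 0.4 -0.  -0.3] gap 0.758
shift [-121.7 -421.8   15.4] turn [1.000e-02 2.000e-02 1.499e+01]
```

View pics/w10.png

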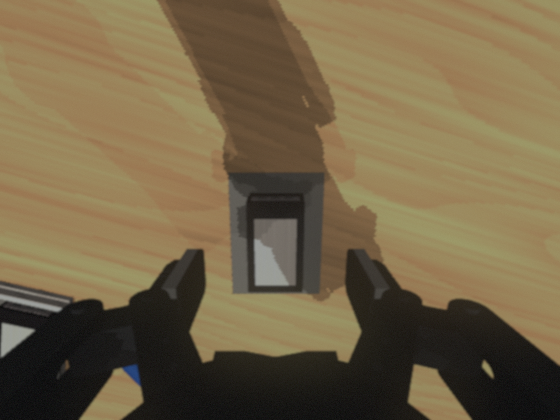

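The cartridge sits on the plinth (columns 247–303, rows 197–290), with the grey sheet around it at columns 230–323 and rows 172–293. I'll compare their centres.

```bash
python3 - <<'E'
from h import *
from workcell import *
st=state();s=snapshot("wrist");g=s["img"].max(2).astype(int)
print("col275",[(r,int(g[r,275])) for r in range(166,204,2)]);print("col275b",[(r,int(g[r,275])) for r in range(280,300,2)])
print("row220",[(c,int(g[220,c])) for c in range(224,256,2)],[(c,int(g[220,c])) for c in range(294,330,2)])
for n,uv,z in (("sheet",[[230,172],[323.5,172],[320,293],[233,293]],0.0),("cart",[[246.5,197],[303.5,197],[302,291],[247.5,291]],.032)):
    P=plane(s,uv,z,st);print(n,np.round(P.mean(0)*1000,1),rect(P)[1:])
E
```

```text
col275 [(166, 98), (168, 99), (170, 99), (172, 74), (174, 60), (176, 59), (178, 53), (180, 53), (182, 52), (184, 53), (186, 53), (188, 53), (190, 52), (192, 45), (194, 33), (196, 41), (198, 50), (200, 45), (202, 29)]
col275b [(280, 156), (282, 157), (284, 143), (286, 68), (288, 52), (290, 55), (292, 94), (294, 144), (296, 156), (298, 154)]
row220 [(224, 153), (226, 154), (228, 146), (230, 112), (232, 96), (234, 95), (236, 93), (238, 75), (240, 67), (242, 67), (244, 67), (246, 52), (248, 38), (250, 39), (252, 46), (254, 88)] [(294, 115), (296, 92), (298, 41), (300, 40), (302, 39), (304, 60), (306, 71), (308, 69), (310, 71), (312, 71), (314, 71), (316, 72), (318, 72), (320, 72), (322, 90), (324, 111), (326, 113), (328, 113)]
sheet [415.4 329.4   0. ] ((130.0264129638672, 92.43359375), 16.82215118408203)
cart [413.5 327.   32. ] ((92.27780151367188, 51.785072326660156), 16.82183074951172)
```

step_arm([
  [62,-10,-36,0,0,0,2],
  [62,-22,-78,0,0,0,4],
  [62,-36,-125,0,0,0,6],
  [62,-50,-172,0,0,0,8],
  [62,-64,-220,0,0,0,10],
  [62,-77,-267,0,0,0,12],
  [62,-90,-312,0,0,0,14],
  [62,-104,-360,0,0,0,15],
])

```text
time: 22.35
eef_pos: [0.5709, -0.0053, 0.165]
orientation: [180.0, -0.0, -178.2]
contact_force: [0.2, 1.0, -0.0]
finger_gap: 0.754
finger_force: 0.0
```

step_arm([
  [62,0,-20,0,0,0,0],
  [62,0,-40,0,0,0,0],
  [62,0,-50,0,0,0,0],
  [62,0,-50,0,0,0,0],
  [62,0,-50,0,0,0,0],
  [62,0,-50,0,0,0,0],
])

```text
time: 22.95
eef_pos: [0.5712, -0.0516, 0.1655]
orientation: [179.9, -0.0, -178.0]
contact_force: [-0.0, 0.1, -0.4]
finger_gap: 0.757
finger_force: 0.0
```

```bash
python3 - <<'E'
from h import *
st,s=look("w11",.028,(0,560,0,242),200,50)
go(604.9,-57.2,14,181.85,st)
from workcell import *
t=snapshot("top");h=cv2.cvtColor(t["img"],cv2.COLOR_RGB2HSV).astype(int)
for n,m,z in (("dark",h[...,2]<60,.032),("sheet",h[...,1]<70,0.)):
    k=np.zeros_like(m);k[280:360,140:200]=m[280:360,140:200]
    for b in blobs(k,100): print(n,b.min(0),b.max(0),rect(plane(t,b,z)))
E
```

```text
[  0 199] [ 40 241] centre [ 604.9 -283.5] size [40.  36.7] ang 1.95
[414 179] [431 241] centre [583.3  83.9] size [58.1 12.3] ang 1.88
[238 179] [294 241] centre [588.1 -57. ] size [58.1 49.7] ang 1.98
t 22.95 pose [571.2 -51.6 165.5] [ 179.9   -0.  -178. ] F [-0.   0.1 -0.4] gap 0.757
shift [-33.6  -6.9 151.5] turn [ 0.05 -0.01  0.13]
dark [151 299] [183 341] (array([416.58673096, 322.25732422]), (91.14691162109375, 57.65285110473633), 16.658300399780273)
sheet [144 290] [193 352] (array([415.85949707, 326.35177612]), (130.2916717529297, 92.2292709350586), 16.820329666137695)
```

step_arm([
  [62,-34,-6,30,0,0,0],
  [62,-34,-6,70,0,0,0],
  [62,-34,-6,110,0,0,0],
  [62,-34,-6,135,0,0,0],
  [62,-34,-6,146,0,0,0],
  [62,-34,-6,152,0,0,0],
  [62,-34,-6,152,0,0,0],
], newtons=45)

```text
time: 23.75
eef_pos: [0.6056, -0.058, 0.0138]
orientation: [180.0, 0.0, -178.1]
contact_force: [0.3, -0.3, 0.0]
finger_gap: 0.76
finger_force: 0.0
```

step_arm([
  [120,0,0,0,0,0,0],
  [150,0,0,0,0,0,0],
  [150,0,0,0,0,0,0],
  [150,0,0,0,0,0,0],
  [255,0,0,0,0,0,0],
])

```text
time: 24.25
eef_pos: [0.6066, -0.0584, 0.0152]
orientation: [-180.0, 0.2, -178.2]
contact_force: [-1.3, 0.9, 7.4]
finger_gap: 0.598
finger_force: 48.7
```

step_arm([
  [255,0,0,-5,0,0,0],
  [255,0,0,-15,0,0,0],
  [255,0,0,-40,0,0,0],
  [255,0,0,-80,0,0,0],
  [255,0,0,-120,0,0,0],
  [255,0,0,-145,0,0,0],
  [255,0,0,-145,0,0,0],
  [255,0,0,-145,0,0,0],
], newtons=60)

```text
time: 25.05
eef_pos: [0.6049, -0.0584, 0.159]
orientation: [-180.0, 0.0, -178.2]
contact_force: [-1.2, 0.1, -2.5]
finger_gap: 0.589
finger_force: 63.3
```

```bash
python3 -c "
from h import *;go(414.6,325.6,160,196.8)"
```

```text
t 25.05 pose [604.9 -58.4 159. ] [-180.     0.  -178.2] F [-1.2  0.1 -2.5] gap 0.589
shift [177.8 389.9  -1. ] turn [-1.000e-02  1.000e-02 -1.496e+01]
```

step_arm([
  [255,16,35,0,0,0,-2],
  [255,36,78,0,0,0,-4],
  [255,56,122,0,0,0,-6],
  [255,76,166,0,0,0,-8],
  [255,96,210,0,0,0,-10],
  [255,116,254,0,0,0,-12],
  [255,136,298,0,0,0,-14],
  [255,152,335,0,0,0,-15],
])

```text
time: 25.85
eef_pos: [0.4395, 0.2731, 0.1568]
orientation: [-180.0, -0.3, -163.0]
contact_force: [0.1, 0.3, -1.8]
finger_gap: 0.587
finger_force: 63.2
```

step_arm([
  [255,0,0,0,0,0,0],
  [255,0,0,0,0,0,0],
  [255,0,0,0,0,0,0],
])

```text
time: 26.15
eef_pos: [0.4422, 0.2697, 0.1574]
orientation: [-179.9, -0.2, -163.3]
contact_force: [0.1, -0.8, -2.3]
finger_gap: 0.584
finger_force: 63.3
```

```bash
python3 - <<'E'
from h import *
from workcell import *
st=state();s=snapshot("wrist");g=s["img"].max(2).astype(int)
A=R.from_euler('xyz',st["orientation"],degrees=True)
print([(r,int(g[r,260])) for r in range(164,194,2)])
P=plane(s,[[275,178.]],st["eef_pos"][2]+.013,st);print(np.round(A.inv().apply((P-st["eef_pos"])*1000),1))
go(414.6,325.6,60,196.8,st)
E
```

```text
[(164, 72), (166, 67), (168, 83), (170, 43), (172, 34), (174, 37), (176, 38), (178, 36), (180, 39), (182, 37), (184, 37), (186, 38), (188, 36), (190, 34), (192, 36)]
[[ 42.6   1.5 -12.9]]
t 26.15 pose [442.2 269.7 157.4] [-179.9   -0.2 -163.3] F [ 0.1 -0.8 -2.3] gap 0.584
shift [10.1 61.7 97.3] turn [-0.1  -0.16 -0.05]
```

step_arm([
  [255,8,35,0,0,0,0],
  [255,8,62,20,0,0,0],
  [255,8,62,60,0,0,0],
  [255,8,62,90,0,0,0],
  [255,8,62,105,0,0,0],
  [255,8,62,108,0,0,0],
  [255,8,62,108,0,0,0],
  [255,8,62,108,0,0,0],
])

```text
time: 27.0
eef_pos: [0.4181, 0.3284, 0.0514]
orientation: [180.0, 0.1, -163.2]
contact_force: [0.3, 0.7, -1.7]
finger_gap: 0.588
finger_force: 63.2
```

```bash
python3 -c "
from h import *;go(416.5,326.1,39,196.8)"
```

```text
t 27.0 pose [418.1 328.4  51.4] [ 1.800e+02  1.000e-01 -1.632e+02] F [ 0.3  0.7 -1.7] gap 0.588
shift [ 2.2 -1.8 12.4] turn [ 0.02  0.08 -0.04]
```

step_arm([
  [255,2,-2,3,0,0,0],
  [255,2,-2,7,0,0,0],
  [255,2,-2,10,0,0,0],
  [255,2,-2,12,0,0,0],
  [255,2,-2,13,0,0,0],
  [255,2,-2,13,0,0,0],
])

```text
time: 27.6
eef_pos: [0.4156, 0.3261, 0.0393]
orientation: [-180.0, 0.0, -163.2]
contact_force: [-3.1, -2.1, 16.1]
finger_gap: 0.588
finger_force: 65.2
```

step_arm([
  [120,0,0,-1,0,0,0],
  [80,0,0,-1,0,0,0],
  [62,0,0,-1,0,0,0],
  [62,0,0,-1,0,0,0],
  [62,0,0,-30,0,0,0],
  [62,0,0,-70,0,0,0],
  [62,0,0,-110,0,0,0],
  [62,0,0,-120,0,0,0],
])

```text
time: 28.4
eef_pos: [0.4176, 0.3279, 0.1613]
orientation: [179.8, 0.4, -163.2]
contact_force: [0.2, 0.5, -0.6]
finger_gap: 0.759
finger_force: 0.0
```

step_arm([
  [62,50,0,-5,0,0,0],
  [62,50,0,-5,0,0,0],
  [62,50,0,-5,0,0,0],
  [62,50,0,-5,0,0,0],
])

```text
time: 28.8
eef_pos: [0.3683, 0.312, 0.1623]
orientation: [180.0, 0.0, -163.2]
contact_force: [0.6, -0.4, -0.6]
finger_gap: 0.754
finger_force: 0.0
```

```bash
python3 - <<'E'
from h import *
st,s=look("w12",.052,(215,340,0,420),200,50)
a=s["img"][150:320,200:350,::-1];cv2.imwrite("pics/w12c.png",cv2.resize(a,None,fx=3.5,fy=3.5,interpolation=cv2.INTER_CUBIC))
go(599.6,110.5,150,181.85,st)
E
```

```text
[215 352] [339 419] centre [544.  368.8] size [122.6  78.9] ang -73.16
[244 190] [306 297] centre [405.9 324.7] size [96.2 50.9] ang 16.67
t 28.8 pose [368.3 312.  162.3] [ 180.     0.  -163.2] F [ 0.6 -0.4 -0.6] gap 0.754
shift [-163.  -259.9   12.3] turn [1.0e-02 2.0e-02 1.5e+01]
```

View pics/w12c.png

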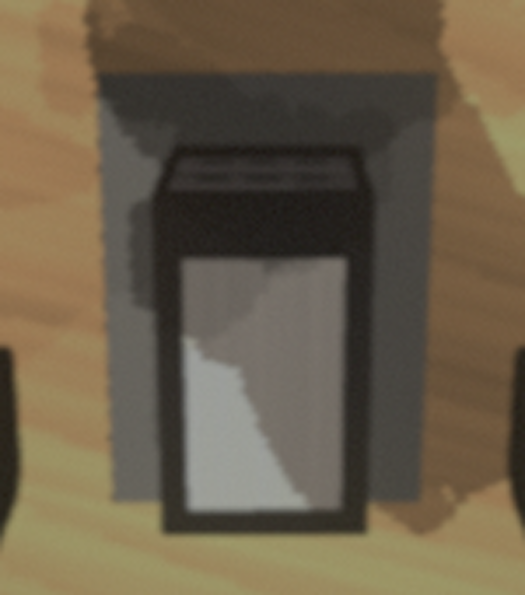

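The crop shows two aligned layers, top face at columns 158–370 and rows 190–530. Next is the last cartridge.

step_arm([
  [62,-16,-30,0,0,0,2],
  [62,-40,-64,0,0,0,4],
  [62,-64,-102,0,0,0,6],
  [62,-87,-139,0,0,0,8],
  [62,-110,-176,0,0,0,11],
  [62,-127,-214,0,0,0,13],
  [62,-127,-260,0,0,0,15],
  [62,-127,-260,0,0,0,15],
])

```text
time: 29.65
eef_pos: [0.5683, 0.0902, 0.1621]
orientation: [-179.7, 0.1, -178.9]
contact_force: [-0.2, 0.2, 0.4]
finger_gap: 0.758
finger_force: 0.0
```

step_arm([
  [62,0,0,0,0,0,0],
  [62,0,0,0,0,0,0],
  [62,0,0,0,0,0,0],
])

```text
time: 29.95
eef_pos: [0.5643, 0.1015, 0.1624]
orientation: [179.9, -0.0, -178.0]
contact_force: [0.5, -0.5, 0.6]
finger_gap: 0.756
finger_force: 0.0
```

```bash
python3 - <<'E'
from h import *
st,s=look("w13",.028,(0,560,0,245),200,50)
go(599.6,110.5,14,181.85,st)
from workcell import *
t=snapshot("top");h=cv2.cvtColor(t["img"],cv2.COLOR_RGB2HSV).astype(int)
for n,m,z in (("dark",h[...,2]<60,.052),):
    k=np.zeros_like(m);k[280:360,140:200]=m[280:360,140:200]
    for b in blobs(k,100): print(n,b.min(0),b.max(0),rect(plane(t,b,z)))
E
```

```text
[254 181] [313 244] centre [582.  111.1] size [58.6 51.6] ang 2.0
[518   0] [559  85] centre [436.2 302.8] size [65.6 30.2] ang 15.34
t 29.95 pose [564.3 101.5 162.4] [ 179.9   -0.  -178. ] F [ 0.5 -0.5  0.6] gap 0.756
shift [-35.7   7.6 148.3] turn [ 0.05 -0.03  0.16]
dark [149 299] [183 342] (array([417.07897949, 320.2883606 ]), (92.55406188964844, 62.105934143066406), 16.70313835144043)
```

step_arm([
  [62,-36,8,30,0,0,0],
  [62,-36,8,70,0,0,0],
  [62,-36,8,110,0,0,0],
  [62,-36,8,135,0,0,0],
  [62,-36,8,144,0,0,0],
  [62,-36,8,148,0,0,0],
  [62,-36,8,148,0,0,0],
], newtons=45)

```text
time: 30.75
eef_pos: [0.6009, 0.1093, 0.0152]
orientation: [180.0, 0.1, -178.1]
contact_force: [-0.1, -0.7, 0.1]
finger_gap: 0.755
finger_force: 0.0
```

step_arm([
  [120,0,0,0,0,0,0],
  [150,0,0,0,0,0,0],
  [150,0,0,0,0,0,0],
  [150,0,0,0,0,0,0],
  [255,0,0,0,0,0,0],
])

```text
time: 31.25
eef_pos: [0.6018, 0.1091, 0.0164]
orientation: [180.0, 0.2, -178.2]
contact_force: [-0.2, 1.6, 7.4]
finger_gap: 0.598
finger_force: 48.1
```

step_arm([
  [255,0,0,-5,0,0,0],
  [255,0,0,-15,0,0,0],
  [255,0,0,-40,0,0,0],
  [255,0,0,-80,0,0,0],
  [255,0,0,-120,0,0,0],
  [255,0,0,-145,0,0,0],
  [255,0,0,-145,0,0,0],
  [255,0,0,-145,0,0,0],
], newtons=60)

```text
time: 32.05
eef_pos: [0.6001, 0.1086, 0.1601]
orientation: [180.0, 0.0, -178.2]
contact_force: [-0.8, -0.6, -3.0]
finger_gap: 0.584
finger_force: 62.9
```

```bash
python3 -c "
from h import *;go(416,326,160,196.8)"
```

```text
t 32.05 pose [600.1 108.6 160.1] [ 180.     0.  -178.2] F [-0.8 -0.6 -3. ] gap 0.584
shift [1.770e+02 2.232e+02 1.000e-01] turn [  0.     0.02 -14.96]
```

step_arm([
  [255,24,30,0,0,0,-2],
  [255,52,65,0,0,0,-4],
  [255,78,99,0,0,0,-7],
  [255,104,132,0,0,0,-10],
  [255,130,164,0,0,0,-13],
  [255,155,196,0,0,0,-15],
  [255,177,223,0,0,0,-15],
  [255,177,223,0,0,0,-15],
])

```text
time: 32.85
eef_pos: [0.4106, 0.3302, 0.1579]
orientation: [179.9, -0.3, -162.6]
contact_force: [0.6, -0.9, -0.8]
finger_gap: 0.582
finger_force: 62.9
```

step_arm([
  [255,0,0,0,0,0,0],
  [255,0,0,0,0,0,0],
  [255,0,0,0,0,0,0],
])

```text
time: 33.15
eef_pos: [0.4171, 0.3242, 0.159]
orientation: [-179.9, -0.1, -163.3]
contact_force: [-0.5, 0.9, -1.0]
finger_gap: 0.586
finger_force: 62.9
```

```bash
python3 - <<'E'
from h import *
from workcell import *
st=state();s=snapshot("wrist");g=s["img"].max(2).astype(int)
A=R.from_euler('xyz',st["orientation"],degrees=True)
print([(r,int(g[r,260])) for r in range(160,194,2)])
P=plane(s,[[275,168.],[275,172],[275,178]],st["eef_pos"][2]+.012,st);print(np.round(A.inv().apply((P-st["eef_pos"])*1000),1))
go(416,326,60,196.8,st)
E
```

```text
[(160, 30), (162, 56), (164, 61), (166, 74), (168, 41), (170, 28), (172, 29), (174, 33), (176, 31), (178, 32), (180, 29), (182, 32), (184, 31), (186, 34), (188, 34), (190, 30), (192, 33)]
[[ 46.6   1.5 -12. ]
 [ 44.9   1.5 -12. ]
 [ 42.5   1.5 -12. ]]
t 33.15 pose [417.1 324.2 159. ] [-1.799e+02 -1.000e-01 -1.633e+02] F [-0.5  0.9 -1. ] gap 0.586
shift [ 0.4  2.2 99. ] turn [-0.08 -0.06 -0.12]
```

step_arm([
  [255,0,2,20,0,0,0],
  [255,0,2,55,0,0,0],
  [255,0,2,80,0,0,0],
  [255,0,2,88,0,0,0],
  [255,0,2,88,0,0,0],
  [255,0,2,88,0,0,0],
])

```text
time: 33.8
eef_pos: [0.4166, 0.328, 0.0723]
orientation: [180.0, 0.1, -163.2]
contact_force: [0.0, 0.4, -2.3]
finger_gap: 0.586
finger_force: 62.9
```

```bash
python3 -c "
from h import *;go(416.3,326.1,60,196.8)"
```

```text
t 33.8 pose [416.6 328.   72.3] [ 1.800e+02  1.000e-01 -1.632e+02] F [ 0.   0.4 -2.3] gap 0.586
shift [ 0.9 -1.7 12.3] turn [ 0.03  0.07 -0.01]
```

step_arm([
  [255,1,-2,4,0,0,0],
  [255,1,-2,8,0,0,0],
  [255,1,-2,11,0,0,0],
  [255,1,-2,12,0,0,0],
  [255,1,-2,13,0,0,0],
  [255,1,-2,13,0,0,0],
])

```text
time: 34.4
eef_pos: [0.4155, 0.3257, 0.0604]
orientation: [-180.0, 0.0, -163.2]
contact_force: [-2.7, -3.3, 15.6]
finger_gap: 0.585
finger_force: 64.8
```

step_arm([
  [120,0,0,-1,0,0,0],
  [80,0,0,-1,0,0,0],
  [62,0,0,-1,0,0,0],
  [62,0,0,-1,0,0,0],
  [62,0,0,-30,0,0,0],
  [62,0,0,-70,0,0,0],
  [62,0,0,-110,0,0,0],
  [62,0,0,-120,0,0,0],
])

```text
time: 35.2
eef_pos: [0.4173, 0.3274, 0.1823]
orientation: [179.8, 0.4, -163.2]
contact_force: [0.5, 0.1, -0.3]
finger_gap: 0.756
finger_force: 0.0
```

step_arm([
  [62,-40,-40,-5,0,0,0],
  [62,-80,-80,-5,0,0,0],
  [62,-110,-110,-5,0,0,0],
  [62,-130,-150,-5,0,0,0],
  [62,-130,-200,-5,0,0,0],
  [62,-130,-200,-5,0,0,0],
  [62,-130,-200,-5,0,0,0],
])

```text
time: 35.9
eef_pos: [0.5978, 0.1692, 0.1825]
orientation: [-180.0, -0.1, -163.4]
contact_force: [0.5, -0.6, -0.1]
finger_gap: 0.76
finger_force: 0.0
```

```bash
python3 - <<'E'
from h import *
from workcell import *
t=snapshot("top");h=cv2.cvtColor(t["img"],cv2.COLOR_RGB2HSV).astype(int)
k=np.zeros(h.shape[:2],bool);k[270:360,130:200]=(h[...,2]<60)[270:360,130:200]
for b in blobs(k,100): print(b.min(0),b.max(0),rect(plane(t,b,.072)))
A=t["img"][270:360,120:210,::-1];B=snapshot("scene")["img"][150:240,355:445,::-1]
cv2.imwrite("pics/fin.png",cv2.resize(np.hstack([A,B]),None,fx=4.4,fy=4.4,interpolation=cv2.INTER_CUBIC))
k=h[...,1]>110;print("wedge",[ (b.min(0),b.max(0)) for b in blobs(k&(np.indices(k.shape)[1]>410)&(np.indices(k.shape)[1]<475)&(np.indices(k.shape)[0]>290)&(np.indices(k.shape)[0]<340),50)])
E
```

```text
[146 298] [183 343] (array([416.47094727, 317.82946777]), (91.13522338867188, 65.9136734008789), 16.558740615844727)
[185 270] [199 359] (array([430.21139526, 254.84912109]), (200.8704376220703, 32.396602630615234), 0.698434591293335)
wedge [(array([430, 293], dtype=int32), array([474, 312], dtype=int32))]
```

View pics/fin.png

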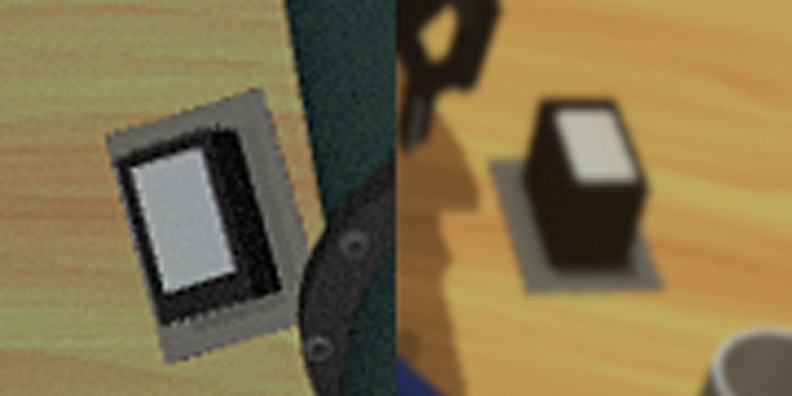

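Both views show a straight three-high pile square on the sheet: top face at (185,220) on the left, column at (590,185) on the right. The wedge is still in the tray and the arm is clear, so I'll hand in.

```bash
python3 -c "
from workcell import *;print(finish_job())"
```

```text
the job is handed in; nothing more can be done
None
```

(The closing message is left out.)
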